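# Seat the soldering block behind its holder's lip and keep it pressed

## Task

Pick up the pale soldering block, lay it on the base plate of the steel block holder and push one end squarely in behind the lip, against the sprung bar, until it is fully home against the stops. Finish still gripping it and keeping it pressed fully home, since the spring pushes it out again if you let go. The block is soft and crumbles: grip it lightly (no more than about 40 N), set it down and push it gently (about 15 N is plenty), and leave the jar, graver and small steel block alone.

Things in the scene. Friction and masses are not known exactly. Their poses are not given: they have to be found in the camera images.
- block: soldering block: pale, plaster-like flat brick 120 x 55 x 25 mm (x, y, z), loose, 0.15 to 0.3 kg, lying flat on the bench. Origin at the centre of its underside, x along its length. Both ends are alike, either may go in. It crumbles if gripped harder than about 60 N per finger or pressed against the holder with more than 60 N.
- holder: steel holder fixed to the bench; place and yaw vary. Base plate 185 x 100 mm, 5 mm thick, a pocket at its +x end. Origin on the bench under the middle of the pocket's mouth (lip's front edge); +x is the way in, z up. Plate from x = -120 to +65 mm. Pocket's two cheeks: x = 0 to 65 mm, 63 mm apart inside, 6 mm thick, tops 37 mm above the bench.
- lip (a point): middle of the lip's front lower edge, 34 mm above the bench (29 mm above the plate), straight above the holder's origin. The lip is a flat strip across the cheeks, 18 mm deep along +x and 3 mm thick; a brass thumbscrew stands on it, its top 53 mm above the bench. Behind the lip the pocket is open above.
- spring_bar (a joint): brass bar across the pocket, 40 mm wide, between two dark fixed stops. Free, its face lies 22 to 34 mm inside the mouth (set differently each time, so feel for it); the stops' faces are 8 mm farther in. Value in m: 0 free, 0.008 with the block's end fully home on the stops (limit 0.010). Its spring gives 4 N at 0, 12 N at 0.008.
- jar: bystander: closed glass jar, diameter 60 mm, 65 mm high, origin at the centre of its underside
- graver: bystander: wood-handled graver lying on the bench, 150 mm long, 22 mm high, origin on the bench under its middle, x along it towards the tip
- steel_block: bystander: flat bright steel block 55 x 55 x 20 mm, origin at the centre of its underside
Mind the look-alikes: they are no part of the job. Of the things that look like the block, the middle-sized one is meant. What is meant by the holder is not brown, and is the smaller of those in its own colour.

How it is judged:
At the end, for the whole second after the job is handed in: The spring bar is pushed in over 6 of its 8 mm and the block bears on the holder with over 7 N; the block is square (0.1 rad, 8 mm off the middle), flat (0.08 rad, at most 5 mm off the plate) and still, the fingers still on it (over 5 N), through the last second (value of joint spring_bar above 0.006 m and contact force between block and holder above 7 N and contact force between the fingers and block above 5 N and x of block in the frame of holder between -0.04 and -0.01 m and y of block in the frame of holder between -0.008 and 0.008 m and z of block in the frame of holder below 0.01 m and angle between the x axis of block and the x axis of holder, either way round below 0.1 rad and angle between block's own z axis and vertical below 0.08 rad and linear speed of block below 0.01 m/s); the arm keeps its last pose, push and grip.
It fails at once if the block is gripped so hard that it crumbles (contact force between the fingers and block above 125 N).
It fails at once if the block is pressed against the holder with more than 60 N (contact force between block and holder above 60 N).
It fails at once if the jar is disturbed (distance of jar from where it was at the start of the episode above 0.02 m).
It fails at once if the graver is disturbed (distance of graver from where it was at the start of the episode above 0.02 m).
It fails at once if the steel block is disturbed (distance of steel_block from where it was at the start of the episode above 0.02 m).
It also fails if it takes over 53 s, if anything falls off the work surface, if the arm or the gripper's body presses on something with over 40 N, if the wrist force passes 120 N, or if a joint passes its speed limit or range.

## Robot

A 7-joint arm with a two-finger parallel gripper is mounted at the origin on the work surface. World frame = base frame: x ahead of the robot, y to its left, z up, the work surface at z = 0. Lengths are in m, angles in rad, forces in N, time in s.
With the tool pointing down it reaches from about 0.425 to 0.8 m from the base axis. Payload 8.3 kg.
Tool frame: the origin (TCP) lies at the very end of the fingers, on their centre line; the grasp point (between the pads) lies 19 mm behind it; z points along the fingers, y is the direction in which the jaws open and shut (so a half turn about z gives the same grasp; the last joint's range is limited). The gripper opens to 85 mm and grips with 20 to 120 N. Pads are 22 mm wide; open, the fingers measure 114 mm over their backs; the gripper's body (76 mm by 85 mm) begins 54 mm behind the grasp point. The pads swing forward as they close: fully open they stand 13 mm farther back than shut.
Start: joints at [-1.291, 0.383, 0.016, 1.37, -0.006, 1.388, -0.046], TCP at [0.21, 0.589, 0.231] pointing down, gripper open.
Joint ranges: [-2.95, 2.95], [-0.25, 2.06], [-1.52, 1.56], [0.18, 2.33], [-1.44, 4.58], [0.02, 2.06], [-3.01, 3.01]. Speed limits (rad/s): [2.39, 2.39, 3.01, 3.01, 3.14, 3.14, 3.14].

## Interface

Orientations are given as a unit quaternion [w, x, y, z].
In Python, from station import manip gives the robot as it stands.
- The arm moves only by the tool play_rows, never from a script. Its argument "commands" is a list of rows, each a list of 2 entries, a list of its own where there are three numbers: the shift along the tool's x, y, z in mm, then the turn, a rotation vector about the tool's x, y, z in rad. A call has 1 to 8 rows; each row shifts and turns the commanded pose from where the row before left it, along the tool's axes as they then stand; what a row does not reach is not made up. A row lasts 1/10 s, in which the tool goes at most 50 mm and 8.59 degrees, less where a joint would pass 70% of its speed; a pose out of reach is approached as far as the arm can. A call is refused whole if a number of a shift passes 50 or a number of a turn 0.15, either way. A call with a gripper value outside its range is refused whole. "claw" is the opening, from -1 (shut) to 1 (fully open), set as the call begins (left out, the last holds). The fingers move at their own pace and stop on an object; "grip_force" is the grip in N (left out, the last holds). Time passes only in rows, so rows that do not move let the fingers close. It gives the time, the measured TCP pose, the force and the opening at its end, in the units of the state.
- manip.state(): the state, without advancing time (a new reading comes with each control period).
- manip.get_image(name): name is "scene" or "top" or "wrist"; returns a dict with "img" (384x512x3 uint8, blue, green, red), "camera_matrix" (3x3 intrinsics, pixels), "view" (4x4, takes a point from world to camera coordinates); the wrist camera has in their place "T_tool_cam" (4x4, takes a point from camera to tool coordinates, whose origin is the TCP and whose axes are the flange's). Camera axes: x right, y up, looking along -z (the intrinsics and any distortion apply to the point x, -y, -z); pixel columns grow to the right and rows downward; lengths in m; the calibration is good to about 2 mm. A picture is of the moment at which its call begins: read the wrist's pose just before it. There is no depth.
- manip.job_done(): hands the job in, once; it reports no verdict.
Trained networks look in a picture, given as the dict that the camera call returned (one of the last four; its "shot" number tells which), for a name from the list of things; names that differ only in an ending like _2 or _b are one class to them, and where a whole thing is asked for, a point or a joint stands for the part that bears it (a point fixed in the world has none). Each returns a list of dicts, best first, with "confidence" (0 to 1); they miss things now and then, are a little off and sometimes report something else, mostly with a low value. They report only what shows in the picture. A call takes as long as a camera call. They do not tell look-alikes from the thing itself.
- manip.boxes_of(name, picture): "extent" ([left, top, right, bottom] in pixels, round what is visible of it).
- manip.landmark_of(name, picture): "position" ([column, row] in pixels: a listed point, or the origin of a listed thing).
The state is a dict: "time_s": time; "joint_positions": joint angles; "joint_velocities": joint speeds; "joint_torque": joint torques, N m; "ee_pos": TCP position; "tool_rot": TCP orientation; "ft_force": force on the tool from outside, world axes, zero at the start; "torque": the same for the moment, N m; "width": finger opening in m.
Only numpy, scipy, OpenCV 4.12 (cv2) and the standard library are available. Lean on these libraries where they do the work, as an engineer would, in place of code of your own. Each camera call takes 0.05 s, during which the arm holds its last target. There are 200 camera calls.

## Working session

There is one attempt and no reset: what is moved stays moved. The work goes in short steps, Python scripts to look and compute and a tool call to move; the robot and the scene stay as the last step left them, time stands still between calls to the robot, and variables do not carry over. Pictures are saved under pics/ and viewed, about 8 in all and at most 12, crops included, and the job is handed in when it is done.

Besides the shell and the picture viewer there is one more tool, called after "Request:" by a JSON object that holds its "method" and its "body". play_rows: Moves the arm, as the interface text tells. Its arguments: {"type":"object","properties":{"commands":{"type":"array","items":{"type":"array"}},"claw":{"type":"number"},"grip_force":{"type":"number"}},"required":["commands"]}

```bash
mkdir -p pics; ls; python3 - <<'E'
from station import manip
import cv2,numpy as np
s=manip.state();print({k:np.round(v,3).tolist() for k,v in s.items()})
ims={}
for c in("scene","top"):
    p=manip.get_image(c);ims[c]=p
    cv2.imwrite(f"pics/{c}1.png",p["img"])
    print(c,p["camera_matrix"].round(1).tolist(),p["view"].round(3).tolist(),[k for k in p])
    for n in("block","holder","jar","graver","steel_block"):
        print(n,[(np.round(d["extent"]).tolist(),round(d["confidence"],2)) for d in manip.boxes_of(n,p)],[(np.round(d["position"],1).tolist(),round(d["confidence"],2)) for d in manip.landmark_of(n,p)])
    print("lip",[(np.round(d["position"],1).tolist(),round(d["confidence"],2)) for d in manip.landmark_of("lip",p)])
cv2.imwrite("pics/top1x.png",cv2.resize(ims["top"]["img"],(800,600)))
cv2.imwrite("pics/scene1x.png",cv2.resize(ims["scene"]["img"],(800,600)))
E
```

```text
pics
{'time_s': 0.0, 'joint_positions': [-1.291, 0.384, 0.016, 1.371, -0.006, 1.388, -0.046], 'joint_velocities': [0.001, 0.001, -0.001, -0.0, 0.001, 0.0, -0.001], 'joint_torque': [0.001, -62.759, 0.845, -37.182, 0.017, 0.014, -0.0], 'ee_pos': [0.21, 0.588, 0.23], 'tool_rot': [-0.0, 0.17, 0.985, -0.001], 'ft_force': [-0.485, 0.113, 0.22], 'torque': [-0.023, 0.025, -0.003], 'width': 0.086}
scene [[429.4, 0.0, 253.1], [0.0, 429.4, 189.7], [0.0, 0.0, 1.0]] [[-0.453, 0.891, 0.012, 0.26], [-0.656, -0.342, 0.673, 0.302], [0.604, 0.297, 0.74, -1.657], [0.0, 0.0, 0.0, 1.0]] ['img', 'camera_matrix', 'view', 'shot']
block [([287.0, 205.0, 326.0, 242.0], 0.77), ([318.0, 181.0, 347.0, 200.0], 0.73), ([333.0, 225.0, 391.0, 273.0], 0.64)] [([308.1, 223.3], 0.96), ([327.9, 191.4], 0.8), ([361.2, 250.7], 0.71), ([246.8, 215.8], 0.58), ([203.6, 186.3], 0.22)]
holder [([182.0, 160.0, 245.0, 201.0], 0.9), ([190.0, 97.0, 257.0, 144.0], 0.75), ([94.0, 196.0, 164.0, 241.0], 0.62)] [([204.4, 183.6], 0.92), ([217.1, 128.2], 0.67), ([121.0, 223.6], 0.61)]
jar [([221.0, 232.0, 244.0, 261.0], 0.68)] [([231.9, 
[... 556 characters left out ...]
0], 0.76), ([95.0, 144.0, 156.0, 211.0], 0.59)] [([195.0, 186.4], 0.86), ([127.4, 175.6], 0.82), ([184.3, 244.8], 0.69)]
holder [([297.0, 158.0, 350.0, 238.0], 0.9), ([342.0, 256.0, 407.0, 364.0], 0.88), ([343.0, 65.0, 404.0, 142.0], 0.71)] [([376.3, 294.1], 0.93), ([325.5, 188.5], 0.73), ([377.7, 94.2], 0.63)]
jar [([236.0, 100.0, 263.0, 124.0], 0.75), ([298.0, 162.0, 348.0, 237.0], 0.52)] [([247.5, 115.2], 0.74)]
graver [([256.0, 138.0, 263.0, 190.0], 0.6), ([238.0, 98.0, 260.0, 125.0], 0.5)] [([258.1, 165.8], 0.83)]
steel_block [([235.0, 228.0, 256.0, 251.0], 0.66)] [([247.5, 241.2], 0.78)]
lip [([378.9, 295.7], 0.85), ([380.2, 92.0], 0.78), ([331.2, 188.9], 0.68), ([246.3, 117.2], 0.67)]
```

View pics/top1x.png

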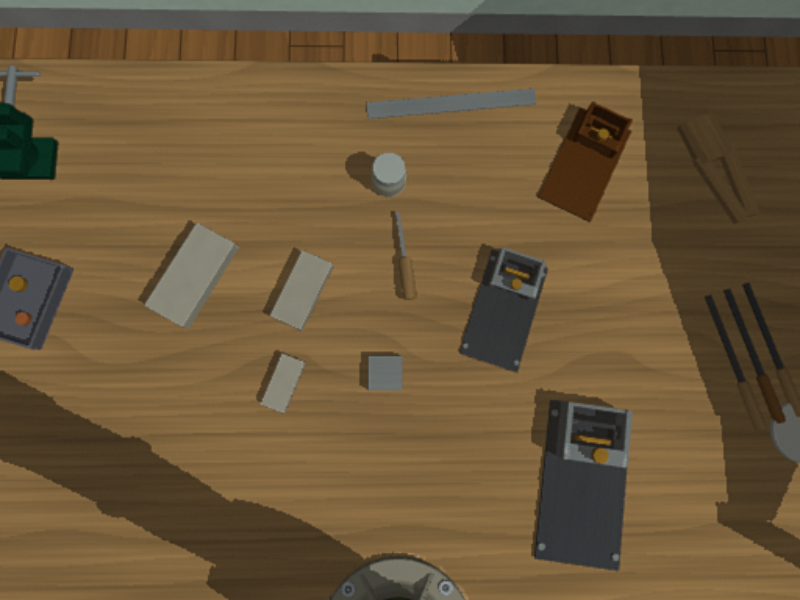

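View pics/scene1x.png

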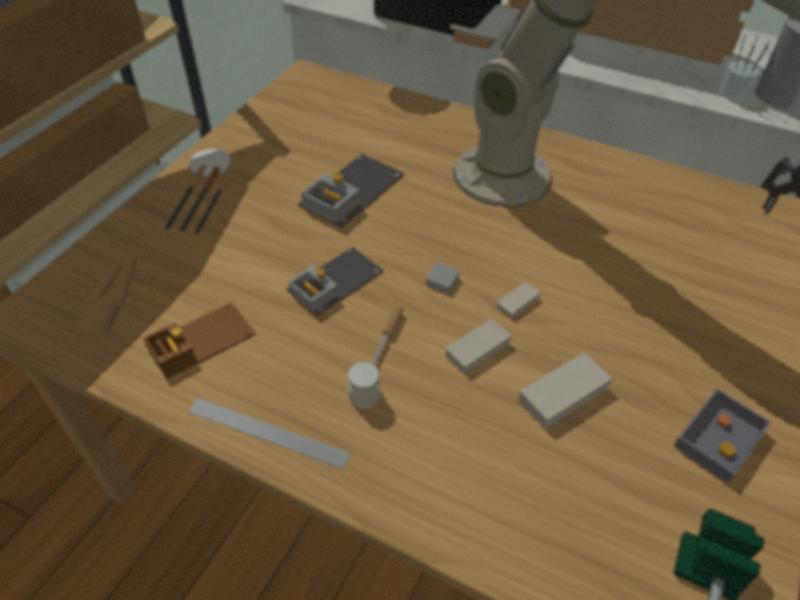

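Candidates in the top image (512 px). Blocks: large (127,176), middle (195,187), small (184,245), so I choose the middle one at (195,187). Holders: brown (378,95), dark small (325,190), dark large (376,300), so I choose the small dark one at (325,190). Next I check with a close crop and measure.

```bash
cat > h.py <<'E'
import numpy as np,cv2
from scipy.spatial.transform import Rotation as R
from station import manip
def q2R(q): return R.from_quat([q[1],q[2],q[3],q[0]])
def camT(p,s=None):
    """world<-cam (x right,y up,-z forward)"""
    if "view" in p: return np.linalg.inv(p["view"])
    T=np.eye(4);T[:3,:3]=q2R(s["tool_rot"]).as_matrix();T[:3,3]=s["ee_pos"];return T@p["T_tool_cam"]
def toplane(p,uv,z,s=None):
    T=camT(p,s);uv=np.atleast_2d(uv).astype(float)
    n=cv2.undistortPoints(uv[:,None],p["camera_matrix"],None)[:,0]
    d=np.c_[n[:,0],-n[:,1],-np.ones(len(n))]@T[:3,:3].T
    o=T[:3,3];return o+d*((z-o[2])/d[:,2])[:,None]
def proj(p,X,s=None):
    X=np.atleast_2d(X);V=np.linalg.inv(camT(p,s));c=X@V[:3,:3].T+V[:3,3]
    K=p["camera_matrix"];return np.c_[K[0,0]*c[:,0]/-c[:,2]+K[0,2],K[1,1]*-c[:,1]/-c[:,2]+K[1,2]]
E
python3 - <<'E'
from h import *
p=manip.get_image("top");im=p["img"]
print("uvs")
L=lambda n:[(d["position"],d["confidence"]) for d in manip.landmark_of(n,p)]
for n,z in(("block",0),("holder",0),("lip",.034),("jar",0),("graver",0),("steel_block",0)):
    for uv,c in L(n): print(n,np.round(uv,1),round(c,2),toplane(p,uv,z)[0].round(3))
g=cv2.cvtColor(im,cv2.COLOR_BGR2HSV)
m=((g[...,2]>120)&(g[...,1]<70)).astype(np.uint8)
n,l,st,ce=cv2.connectedComponentsWithStats(m)
for i in range(1,n):
    if st[i,4]>150:
        c=cv2.findContours((l==i).astype(np.uint8),0,2)[0][0]
        w=toplane(p,c[:,0],.0125)[:,:2].astype(np.float32)
        print(ce[i].round(),st[i,4],cv2.minAreaRect(w*1000))
a=cv2.resize(im[140:270,160:360],None,fx=4,fy=4,interpolation=cv2.INTER_CUBIC)
cv2.imwrite("pics/crop.png",a)
E
```

```text
uvs
block [129.4 175.8] 0.7 [0.562 0.322 0.   ]
block [185.8 247.2] 0.64 [0.378 0.171 0.   ]
holder [376.   97.4] 0.88 [ 0.781 -0.338  0.   ]
holder [373.6 295.6] 0.79 [ 0.255 -0.301  0.   ]
holder [324.9 189. ] 0.74 [ 0.527 -0.188 -0.   ]
lip [381.7  88.7] 0.68 [ 0.791 -0.342  0.034]
lip [379.6 296.8] 0.58 [ 0.256 -0.305  0.034]
lip [328.4 186.7] 0.57 [ 0.527 -0.19   0.034]
lip [256.9 163.5] 0.38 [ 0.587 -0.009  0.034]
jar [248.  118.6] 0.91 [0.719 0.014 0.   ]
graver [256.5 164.3] 0.57 [ 0.593 -0.009 -0.   ]
[167.   3.] 1980 ((1047.21630859375, 267.1741638183594), (21.6903076171875, 852.7943725585938), 0.8442260026931763)
[249. 107.] 327 ((746.7901611328125, 10.816879272460938), (50.46520233154297, 53.388423919677734), 0.23923975229263306)
[121. 175.] 1742 ((562.0350952148438, 338.8325500488281), (72.37626647949219, 158.990966796875), 60.81974792480469)
[193. 185.] 988 ((536.17236328125, 155.62838745117188), (54.12307357788086, 120.11630249023438), 65.12776184082031)
[181. 245.] 544 ((384.15155029296875, 182.53759765625), (38.894100189208984, 85.72077941894531), 68.34990692138672)
[268. 369.] 390 ((90.26681518554688, -30.31700897216797), (144.2406005859375, 37.54057312011719), 68.34202575683594)
```

View pics/crop.png

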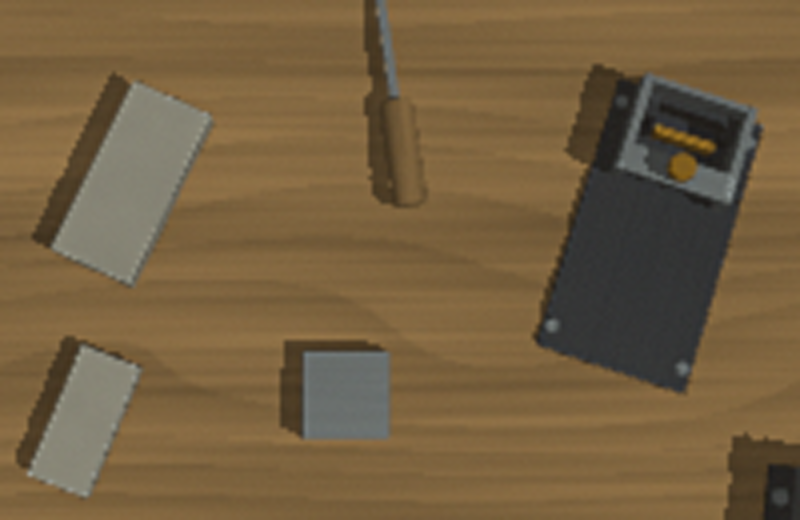

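The crop confirms the plain pale middle block (120 x 54 mm measured) at crop (132,182), and the dark grey small holder with its pocket at the top and its mouth near (675,190). The steel block is at (345,393). Next: holder pose and the first move.

```bash
cat >> h.py <<'E'
def go(pos,yawx):
    """shift (mm, current tool axes) and rotvec to reach pos with tool x at yawx (deg), z down"""
    s=manip.state();Rc=q2R(s["tool_rot"])
    c,n=np.cos(np.radians(yawx)),np.sin(np.radians(yawx))
    Rt=R.from_matrix(np.array([[c,n,0],[n,-c,0],[0,0,-1]]))
    print("shift mm",(Rc.inv().apply(np.array(pos)-s["ee_pos"])*1e3).round(1),"turn",(Rc.inv()*Rt).as_rotvec().round(3))
E
python3 - <<'E'
from h import *
p=manip.get_image("top")
cr=np.array([[535,343],[687,392],[762,125],[622,80]])/4+[160,140]
w=toplane(p,cr,.005)[:,:2];print(w.round(4))
print(np.linalg.norm(w-np.roll(w,-1,0),axis=1).round(4))
d=(w[2]+w[3]-w[0]-w[1]);print("yaw",np.degrees(np.arctan2(d[1],d[0])))
d/=np.linalg.norm(d);print("origin est",w[:2].mean(0)+d*.12,w.mean(0)+d*.0275)
c=np.array([130,80,212,118,132,285,52,245.]).reshape(4,2)/4+[160,140]
b=toplane(p,c,.025)[:,:2];print("block",b.mean(0),cv2.minAreaRect((b*1000).astype(np.float32)))
cb=b.mean(0);go([*(cb-.015*np.array([np.cos(np.radians(-25)),np.sin(np.radians(-25))])),.2],155)
E
```

```text
[[ 0.4307 -0.1031]
 [ 0.399  -0.1999]
 [ 0.5731 -0.2563]
 [ 0.6035 -0.1645]]
[0.1018 0.183  0.0967 0.1833]
yaw -18.749321081522332
origin est [ 0.52850077 -0.19007731] [ 0.5276134 -0.1897761]
block [0.53287942 0.15329444] ((532.7520141601562, 153.82464599609375), (58.249027252197266, 118.1480941772461), 65.56072235107422)
shift mm [-435.4 -300.1   31.3] turn [-0.    -0.     0.093]
```

Request:
{"method": "play_rows", "body": {"commands": [[[-40,-28,4],[0,0,0.01]],[[-40,-28,4],[0,0,0.01]],[[-40,-28,4],[0,0,0.01]],[[-40,-28,4],[0,0,0.01]],[[-40,-28,4],[0,0,0.01]],[[-40,-28,4],[0,0,0.01]],[[-40,-28,4],[0,0,0.01]],[[-40,-28,4],[0,0,0.01]]], "claw": 1, "grip_force": 30}}

```text
time_s: 2.4
ee_pos: [0.4256, 0.2607, 0.1995]
tool_rot: [0.0, 0.21, 0.978, 0.0]
ft_force: [1.7, 0.3, 0.0]
width: 0.0852
```

Request:
{"method": "play_rows", "body": {"commands": [[[-38,-26,0],[0,0,0.01]],[[-38,-26,0],[0,0,0.01]],[[-32,-22,0],[0,0,0]],[[0,0,0],[0,0,0]],[[0,0,0],[0,0,0]],[[0,0,0],[0,0,0]]]}}

```text
time_s: 3.0
ee_pos: [0.4914, 0.1513, 0.1992]
tool_rot: [-0.0, 0.219, 0.976, 0.0]
ft_force: [-0.6, -0.0, 0.1]
width: 0.0855
```

```bash
python3 - <<'E'
from h import *
s=manip.state();p=manip.get_image("wrist");im=p["img"];cv2.imwrite("pics/w1.png",im)
print(s["time_s"],np.round(s["ee_pos"],4),np.round(s["tool_rot"],3),s["width"],p["T_tool_cam"].round(3).tolist(),p["camera_matrix"].round(0).tolist())
g=cv2.cvtColor(im,cv2.COLOR_BGR2HSV)
m=((g[...,2]>120)&(g[...,1]<70)).astype(np.uint8)
n,l,st,ce=cv2.connectedComponentsWithStats(m)
for i in range(1,n):
    if st[i,4]>800:
        c=cv2.findContours((l==i).astype(np.uint8),0,2)[0][0]
        print(ce[i].round(),st[i],cv2.minAreaRect((toplane(p,c[:,0],.025,s)[:,:2]*1000).astype(np.float32)))
go([.519,.160,.1],155)
E
```

```text
3.0 [0.4914 0.1513 0.1992] [-0.     0.219  0.976  0.   ] 0.0855193635903079 [[-0.0, 0.95, 0.313, 0.08], [1.0, 0.0, 0.001, -0.0], [0.001, 0.313, -0.95, -0.141], [0.0, 0.0, 0.0, 1.0]] [[346.0, 0.0, 248.0], [0.0, 346.0, 191.0], [0.0, 0.0, 1.0]]
[226.  46.] [ 200    0   52   95 4167] ((389.4463195800781, 178.41517639160156), (37.7612419128418, 74.0585708618164), 68.23170471191406)
[458. 114.] [  402    56   110   118 10439] ((532.5730590820312, 340.8345031738281), (86.7093734741211, 103.39201354980469), 60.88034439086914)
[ 75. 136.] [  37  100   77   73 3138] ((398.4749450683594, 20.153207778930664), (51.39004898071289, 51.39913558959961), 89.6329345703125)
[269. 199.] [ 241  143   58  115 6307] ((532.7437744140625, 153.2926025390625), (53.673072814941406, 117.95817565917969), 65.59771728515625)
[434. 214.] [ 391  189   90   43 2310] ((613.0203247070312, 294.96319580078125), (90.67127990722656, 35.23175048828125), 52.621402740478516)
shift mm [-21.6  19.4  99.2] turn [ 0.    -0.001 -0.004]
```

View pics/w1.png

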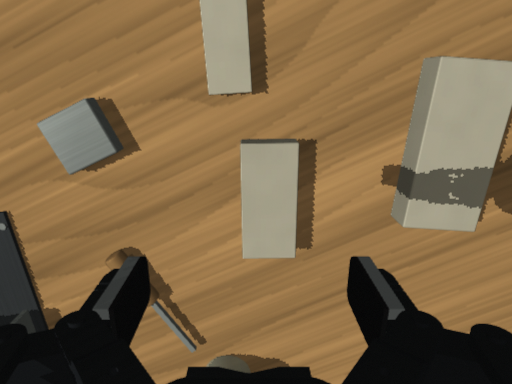

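The wrist image shows the middle block at (269,199) between the fingers (130 and 365) and ahead of them. The steel block is at (80,135) and the graver at (150,300), both clear. Position (0.5327, 0.1533), yaw -24.4°. Approaching.

Request:
{"method": "play_rows", "body": {"commands": [[[-22,19,0],[0,0,-0.01]],[[0,0,30],[0,0,0]],[[0,0,40],[0,0,0]],[[0,0,40],[0,0,0]],[[0,0,20],[0,0,0]],[[0,0,0],[0,0,0]],[[0,0,0],[0,0,0]],[[0,0,0],[0,0,0]]]}}

```text
time_s: 3.85
ee_pos: [0.5209, 0.1588, 0.0711]
tool_rot: [0.001, 0.214, 0.977, 0.001]
ft_force: [-0.1, 0.8, 0.4]
width: 0.0853
```

```bash
python3 -c "
from h import *
go([.519,.1595,.005],155.6)"
```

```text
shift mm [ 2.1 -0.3 66.1] turn [ 0.002  0.002 -0.006]
```

Request:
{"method": "play_rows", "body": {"commands": [[[2,0,25],[0.002,0.002,-0.006]],[[0,0,25],[0,0,0]],[[0,0,10],[0,0,0]],[[0,0,5],[0,0,0]],[[0,0,0],[0,0,0]],[[0,0,0],[0,0,0]],[[0,0,0],[0,0,0]]]}}

```text
time_s: 4.55
ee_pos: [0.5188, 0.1588, 0.0054]
tool_rot: [-0.0, 0.212, 0.977, -0.0]
ft_force: [-0.5, -0.2, -0.4]
width: 0.0855
```

Request:
{"method": "play_rows", "body": {"commands": [[[0,0,0],[0,0,0]],[[0,0,0],[0,0,0]],[[0,0,0],[0,0,0]],[[0,0,0],[0,0,0]],[[0,0,0],[0,0,0]],[[0,0,0],[0,0,0]],[[0,0,0],[0,0,0]],[[0,0,0],[0,0,0]]], "claw": -1, "grip_force": 35}}

```text
time_s: 5.35
ee_pos: [0.5184, 0.1589, 0.0049]
tool_rot: [-0.001, 0.212, 0.977, -0.0]
ft_force: [-1.2, 0.2, 6.0]
width: 0.0541
```

Request:
{"method": "play_rows", "body": {"commands": [[[0,0,0],[0,0,0]],[[0,0,0],[0,0,0]]]}}

```text
time_s: 5.55
ee_pos: [0.5184, 0.1589, 0.0048]
tool_rot: [-0.001, 0.212, 0.977, -0.0]
ft_force: [-0.3, 0.9, 5.5]
width: 0.0547
```

Request:
{"method": "play_rows", "body": {"commands": [[[0,0,-5],[0,0,0]],[[0,0,-15],[0,0,0]],[[0,0,-30],[0,0,0]],[[0,0,-40],[0,0,0]],[[0,0,-40],[0,0,0]],[[0,0,-40],[0,0,0]],[[0,0,-40],[0,0,0]],[[0,0,-20],[0,0,0]]]}}

```text
time_s: 6.35
ee_pos: [0.5193, 0.1587, 0.2379]
tool_rot: [0.0, 0.212, 0.977, 0.0]
ft_force: [0.6, -0.6, -3.2]
width: 0.0541
```

```bash
python3 -c "
from h import *
go([.600,-.213,.24],180-18.7)"
```

```text
shift mm [-227.4 -304.9   -2.2] turn [ 0.001  0.001 -0.101]
```

Request:
{"method": "play_rows", "body": {"commands": [[[-15,-20,0],[0,0,0]],[[-25,-34,0],[0,0,0]],[[-27,-36,0],[0,0,0]],[[-27,-36,0],[0,0,0]],[[-27,-36,0],[0,0,0]],[[-27,-36,0],[0,0,0]],[[-27,-36,0],[0,0,0]],[[-26,-35,0],[0,0,0]]]}}

```text
time_s: 7.15
ee_pos: [0.5898, -0.171, 0.2339]
tool_rot: [-0.002, 0.212, 0.977, -0.001]
ft_force: [0.6, 0.9, -2.8]
width: 0.0542
```

Request:
{"method": "play_rows", "body": {"commands": [[[-16,-21,0],[0,0,-0.05]],[[-11,-15,0],[0,0,-0.05]],[[0,0,0],[0,0,0]],[[0,0,0],[0,0,0]],[[0,0,0],[0,0,0]],[[0,0,0],[0,0,0]]]}}

```text
time_s: 7.75
ee_pos: [0.601, -0.2114, 0.2344]
tool_rot: [-0.001, 0.162, 0.987, -0.0]
ft_force: [-0.3, -0.1, -2.9]
width: 0.0543
```

```bash
python3 - <<'E'
from h import *
s=manip.state();p=manip.get_image("wrist");im=p["img"]
print(s["time_s"],np.round(s["ee_pos"],4),np.round(s["tool_rot"],3),s["width"])
for n,z in(("holder",0),("lip",.034)):
    for d in manip.landmark_of(n,p): print(n,np.round(d["position"],1),round(d["confidence"],2),toplane(p,d["position"],z,s)[0].round(4))
cv2.imwrite("pics/w2raw.png",im)
o=np.array([.528,-.190]);y=np.radians(-18.75)
A=np.array([[np.cos(y),-np.sin(y)],[np.sin(y),np.cos(y)]])
H=lambda P:np.c_[np.array(P)[:,:2]@A.T+o,np.array(P)[:,2]]
for P,c in(([[-.12,-.05,.005],[.065,-.05,.005],[.065,.05,.005],[-.12,.05,.005]],(0,255,0)),([[0,-.0375,.037],[.065,-.0375,.037],[.065,.0375,.037],[0,.0375,.037]],(0,0,255))):
    uv=proj(p,H(P),s);cv2.polylines(im,[np.round(uv).astype(int)],True,c)
    print(uv.round(0).tolist())
cv2.imwrite("pics/w2.png",cv2.resize(im,(768,576)))
E
```

```text
7.75 [ 0.601  -0.2114  0.2344] [-0.001  0.162  0.987 -0.   ] 0.05432884984195515
holder [241.8  82.4] 0.9 [ 0.5271 -0.1944  0.    ]
holder [196.7 314.7] 0.61 [ 0.7799 -0.3431  0.    ]
lip [243.9  79.7] 0.84 [ 0.5253 -0.191   0.034 ]
lip [193.2 332.1] 0.59 [ 0.7788 -0.3419  0.034 ]
[[191.0, -56.0], [200.0, 145.0], [292.0, 145.0], [301.0, -55.0]]
[[206.0, 82.0], [208.0, 151.0], [284.0, 151.0], [286.0, 82.0]]
```

View pics/w2.png

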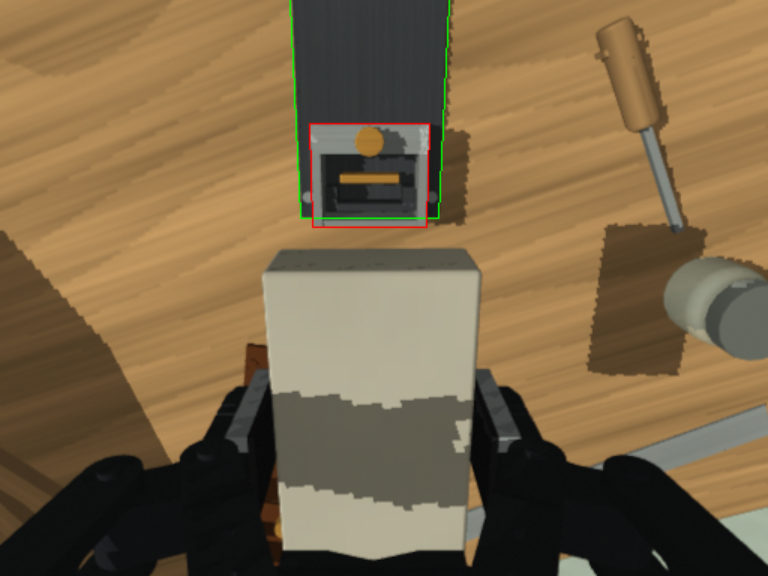

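The overlay (green plate, red cheeks) sits on the holder within about 1 px. Its mouth is at (370,125) of this picture, with the brass bar at (370,178). The block is held square, its rear edge running (265,271) to (480,271). Next I check the in-hand pose and work out the pre-insert target.

```bash
python3 - <<'E'
from h import *
s=manip.state();p=manip.get_image("wrist")
T=np.eye(4);T[:3,:3]=q2R(s["tool_rot"]).as_matrix();T[:3,3]=s["ee_pos"]
for dx in(.045,):
  P=np.array([[dx,-.0275,-.0202,1],[dx,.0275,-.0202,1],[dx-.1,-.0275,-.0202,1],[dx-.1,.0275,-.0202,1]])
  print(proj(p,(P@T.T)[:,:3],s).round(1).tolist())
print("obs [177,181],[320,181]")
# observed -> tool-frame plane z=-.0202
obs=np.array([[265,271],[480,271],[283,550],[465,550]])/1.5
w=toplane(p,obs,s["ee_pos"][2]+.0202,s)
print(((w-s["ee_pos"])@T[:3,:3]*1e3).round(1))
y=np.radians(-18.75);d=np.array([np.cos(y),np.sin(y)]);o=np.array([.528,-.19])
go([*(o-.09*d),.24],180-18.75)
E
```

```text
[[173.9, 177.8], [324.9, 177.8], [188.7, 389.4], [309.7, 389.4]]
obs [177,181],[320,181]
[[ 43.9 -26.6 -20.1]
 [ 43.9  25.8 -20.1]
 [-41.9 -26.8 -20.3]
 [-41.8  26.9 -20.3]]
shift mm [166.2  -2.1  -5.1] turn [-0.002 -0.002  0.001]
```

Request:
{"method": "play_rows", "body": {"commands": [[[25,0,0],[0,0,0]],[[40,0,0],[0,0,0]],[[45,-1,0],[0,0,0]],[[36,-1,0],[0,0,0]],[[20,0,20],[0,0,0]],[[0,0,40],[0,0,0]],[[0,0,40],[0,0,0]],[[0,0,40],[0,0,0]]]}}

```text
time_s: 8.75
ee_pos: [0.4428, -0.1614, 0.0943]
tool_rot: [-0.0, 0.162, 0.987, -0.0]
ft_force: [0.5, 1.2, -2.6]
width: 0.0541
```

Request:
{"method": "play_rows", "body": {"commands": [[[0,0,40],[0,0,0]],[[0,0,15],[0,0,0]],[[0,0,0],[0,0,0]],[[0,0,0],[0,0,0]],[[0,0,0],[0,0,0]]]}}

```text
time_s: 9.25
ee_pos: [0.4437, -0.1621, 0.0413]
tool_rot: [0.0, 0.163, 0.987, -0.001]
ft_force: [-0.2, -0.1, -1.9]
width: 0.0541
```

```bash
python3 - <<'E'
from h import *
s=manip.state()
y=np.radians(-18.75);d=np.array([np.cos(y),np.sin(y)]);o=np.array([.528,-.19])
print(s["time_s"],s["ee_pos"],s["ft_force"])
go([*(o-.09*d),.012],180-18.75)
E
```

```text
9.25 [ 0.44367092 -0.16214195  0.04134788] [-0.17400909 -0.12301718 -1.93896683]
shift mm [ 1.2  0.8 29.3] turn [-0.001  0.001  0.   ]
```

Lower gently until contact.

Request:
{"method": "play_rows", "body": {"commands": [[[1,1,10],[0,0,0]],[[0,0,10],[0,0,0]],[[0,0,6],[0,0,0]],[[0,0,2],[0,0,0]],[[0,0,0],[0,0,0]],[[0,0,0],[0,0,0]],[[0,0,0],[0,0,0]]]}}

```text
time_s: 9.95
ee_pos: [0.4419, -0.1607, 0.0121]
tool_rot: [-0.001, 0.163, 0.987, -0.001]
ft_force: [0.0, -0.9, -3.7]
width: 0.0542
```

Request:
{"method": "play_rows", "body": {"commands": [[[0,0,1],[0,0,0]],[[0,0,0],[0,0,0]],[[0,0,0],[0,0,0]]]}}

```text
time_s: 10.25
ee_pos: [0.4417, -0.1605, 0.0109]
tool_rot: [-0.001, 0.163, 0.987, -0.001]
ft_force: [-0.2, -0.3, -2.5]
width: 0.0543
```

Request:
{"method": "play_rows", "body": {"commands": [[[0,0,1],[0,0,0]],[[0,0,0],[0,0,0]],[[0,0,0],[0,0,0]]]}}

```text
time_s: 10.55
ee_pos: [0.4418, -0.1606, 0.0099]
tool_rot: [-0.001, 0.163, 0.987, -0.001]
ft_force: [-0.2, 0.2, -1.9]
width: 0.0538
```

Request:
{"method": "play_rows", "body": {"commands": [[[0,0,1],[0,0,0]],[[0,0,0],[0,0,0]],[[0,0,0],[0,0,0]]]}}

```text
time_s: 10.85
ee_pos: [0.4419, -0.1606, 0.0098]
tool_rot: [-0.001, 0.163, 0.987, -0.0]
ft_force: [-6.0, 1.7, 14.4]
width: 0.0544
```

Request:
{"method": "play_rows", "body": {"commands": [[[0,0,1],[0,0,0]],[[0,0,0],[0,0,0]],[[0,0,0],[0,0,0]]]}}

```text
time_s: 11.15
ee_pos: [0.4419, -0.1606, 0.0097]
tool_rot: [-0.001, 0.163, 0.987, 0.0]
ft_force: [-12.2, 4.1, 30.0]
width: 0.0542
```

Request:
{"method": "play_rows", "body": {"commands": [[[0,0,-1.8],[0,0,0]],[[0,0,0],[0,0,0]],[[0,0,0],[0,0,0]]]}}

```text
time_s: 11.45
ee_pos: [0.4419, -0.1606, 0.0098]
tool_rot: [-0.001, 0.163, 0.987, -0.001]
ft_force: [-2.3, -0.2, 4.9]
width: 0.0543
```

```bash
python3 - <<'E'
from h import *
s=manip.state()
print(s["ee_pos"],s["ft_force"],s["torque"])
y=np.radians(-18.75);d=np.array([np.cos(y),np.sin(y)]);o=np.array([.528,-.19])
go([*(o-.06*d),s["ee_pos"][2]],180-18.75)
p=manip.get_image("wrist");cv2.imwrite("pics/w3.png",p["img"])
p=manip.get_image("top");im=p["img"]
A=np.array([[d[0],-d[1]],[d[1],d[0]]])
H=lambda P:np.c_[np.array(P)[:,:2]@A.T+o,np.array(P)[:,2]]
cv2.imwrite("pics/t3.png",cv2.resize(im[150:260,270:380],None,fx=5,fy=5,interpolation=cv2.INTER_CUBIC))
E
```

```text
[ 0.44186056 -0.16058674  0.00982143] [-2.26408081 -0.17081046  4.87976573] [ 0.20733576  0.43971016 -0.01127046]
shift mm [-31.   -0.2  -0.1] turn [-0.002 -0.002  0.   ]
```

View pics/t3.png

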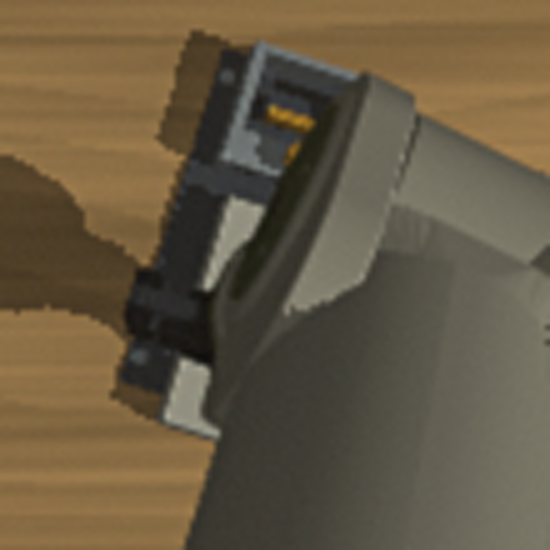

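The block lies on the plate, aligned, its front end at (235,200) just short of the lip at (250,165). Sliding in.

Request:
{"method": "play_rows", "body": {"commands": [[[-5,0,0],[0,0,0]],[[-5,0,0],[0,0,0]],[[-5,0,0],[0,0,0]],[[-5,0,0],[0,0,0]],[[0,0,0],[0,0,0]],[[0,0,0],[0,0,0]]]}}

```text
time_s: 12.15
ee_pos: [0.4611, -0.1671, 0.0098]
tool_rot: [-0.001, 0.163, 0.987, -0.001]
ft_force: [-1.7, 0.6, 5.9]
width: 0.0541
```

Request:
{"method": "play_rows", "body": {"commands": [[[-4,0,0],[0,0,0]],[[-4,0,0],[0,0,0]],[[-2,0,0],[0,0,0]],[[0,0,0],[0,0,0]],[[0,0,0],[0,0,0]]]}}

```text
time_s: 12.65
ee_pos: [0.4699, -0.1702, 0.0098]
tool_rot: [-0.002, 0.163, 0.987, -0.001]
ft_force: [-4.7, 1.9, 9.5]
width: 0.0545
```

Request:
{"method": "play_rows", "body": {"commands": [[[-2,0,-0.3],[0,0,0]],[[-2,0,0],[0,0,0]],[[0,0,0],[0,0,0]],[[0,0,0],[0,0,0]]]}}

```text
time_s: 13.05
ee_pos: [0.4738, -0.1715, 0.0099]
tool_rot: [-0.001, 0.163, 0.987, -0.001]
ft_force: [-2.7, 0.1, 5.9]
width: 0.0543
```

Request:
{"method": "play_rows", "body": {"commands": [[[-2,0,0],[0,0,0]],[[-2,0,0],[0,0,0]],[[0,0,0],[0,0,0]],[[0,0,0],[0,0,0]]]}}

```text
time_s: 13.45
ee_pos: [0.4776, -0.1728, 0.0099]
tool_rot: [-0.001, 0.163, 0.987, -0.001]
ft_force: [-2.9, 1.1, 6.1]
width: 0.0542
```

Request:
{"method": "play_rows", "body": {"commands": [[[-2,0,0],[0,0,0]],[[-2,0,0],[0,0,0]],[[0,0,0],[0,0,0]],[[0,0,0],[0,0,0]]]}}

```text
time_s: 13.85
ee_pos: [0.4814, -0.174, 0.0098]
tool_rot: [-0.001, 0.163, 0.987, -0.001]
ft_force: [-3.0, 0.7, 5.2]
width: 0.0543
```

Request:
{"method": "play_rows", "body": {"commands": [[[-2,0,0],[0,0,0]],[[0,0,0],[0,0,0]],[[0,0,0],[0,0,0]]]}}

```text
time_s: 14.15
ee_pos: [0.4832, -0.1747, 0.0098]
tool_rot: [-0.002, 0.163, 0.987, -0.001]
ft_force: [-2.8, 2.0, 5.3]
width: 0.0542
```

Request:
{"method": "play_rows", "body": {"commands": [[[-2,0,0],[0,0,0]],[[0,0,0],[0,0,0]],[[0,0,0],[0,0,0]]]}}

```text
time_s: 14.45
ee_pos: [0.4851, -0.1753, 0.0099]
tool_rot: [-0.002, 0.163, 0.987, -0.001]
ft_force: [-3.2, 1.1, 6.5]
width: 0.0545
```

Request:
{"method": "play_rows", "body": {"commands": [[[-2,0,0],[0,0,0]],[[0,0,0],[0,0,0]],[[0,0,0],[0,0,0]]]}}

```text
time_s: 14.75
ee_pos: [0.4863, -0.1757, 0.0098]
tool_rot: [-0.002, 0.163, 0.987, -0.0]
ft_force: [-6.8, 2.3, 11.5]
width: 0.0542
```

Request:
{"method": "play_rows", "body": {"commands": [[[-2,0,-0.3],[0,0,0]],[[0,0,0],[0,0,0]],[[0,0,0],[0,0,0]]]}}

```text
time_s: 15.05
ee_pos: [0.4871, -0.176, 0.0098]
tool_rot: [-0.003, 0.163, 0.987, -0.0]
ft_force: [-10.3, 4.2, 13.9]
width: 0.0542
```

Request:
{"method": "play_rows", "body": {"commands": [[[-2,0,0],[0,0,0]],[[0,0,0],[0,0,0]],[[0,0,0],[0,0,0]]]}}

```text
time_s: 15.35
ee_pos: [0.4882, -0.1763, 0.0098]
tool_rot: [-0.004, 0.163, 0.987, 0.0]
ft_force: [-13.7, 5.2, 17.4]
width: 0.0544
```

Request:
{"method": "play_rows", "body": {"commands": [[[-2,0,0],[0,0,0]],[[0,0,0],[0,0,0]],[[0,0,0],[0,0,0]]]}}

```text
time_s: 15.65
ee_pos: [0.4896, -0.1767, 0.0098]
tool_rot: [-0.005, 0.163, 0.987, 0.0]
ft_force: [-16.7, 7.2, 20.3]
width: 0.0539
```

Request:
{"method": "play_rows", "body": {"commands": [[[0,0,-1],[0,0,0]],[[0,0,0],[0,0,0]],[[0,0,0],[0,0,0]]]}}

```text
time_s: 15.95
ee_pos: [0.4897, -0.1767, 0.0099]
tool_rot: [-0.005, 0.163, 0.987, 0.0]
ft_force: [-11.5, 4.0, 6.7]
width: 0.054
```

```bash
cat > st.py <<'E'
from h import *
s=manip.state();y=np.radians(-18.75);d=np.array([np.cos(y),np.sin(y)]);n=np.array([-d[1],d[0]]);o=np.array([.528,-.19])
r=np.array(s["ee_pos"][:2])-o;f=np.array(s["ft_force"])
T=q2R(s["tool_rot"]).as_matrix()
print("t",s["time_s"],"tcp x,y,z mm",(r@d*1e3).round(2),(r@n*1e3).round(2),s["ee_pos"][2]*1e3,"front",((r@d)*1e3+76).round(1),"F fwd,lat,z",(f[:2]@d).round(1),(f[:2]@n).round(1),f[2].round(1),"torq",np.round(s["torque"],2),"toolz",T[:,2].round(4),"yaw",np.degrees(np.arctan2(T[1,0],T[0,0])).round(2),"w",s["width"])
E
python3 st.py
```

```text
t 15.95 tcp x,y,z mm -40.53 0.3 9.852840956031311 front 35.5 F fwd,lat,z -12.2 0.1 6.7 torq [ 0.95  2.02 -0.03] toolz [-0.0089  0.0016 -1.    ] yaw 161.26 w 0.054044856571325725
```

Request:
{"method": "play_rows", "body": {"commands": [[[-2,0,-0.3],[0,0,0]],[[0,0,0],[0,0,0]],[[0,0,0],[0,0,0]]]}}

```text
time_s: 16.25
ee_pos: [0.4913, -0.1772, 0.0099]
tool_rot: [-0.005, 0.163, 0.987, 0.0]
ft_force: [-11.3, 4.5, 4.4]
width: 0.054
```

Request:
{"method": "play_rows", "body": {"commands": [[[-2,0,-0.3],[0,0,0]],[[0,0,0],[0,0,0]],[[0,0,0],[0,0,0]]]}}

```text
time_s: 16.55
ee_pos: [0.4926, -0.1776, 0.0099]
tool_rot: [-0.006, 0.163, 0.987, 0.0]
ft_force: [-12.7, 4.8, 5.6]
width: 0.0543
```

```bash
python3 st.py
```

```text
t 16.55 tcp x,y,z mm -37.52 0.32 9.860700735364016 front 38.5 F fwd,lat,z -13.5 0.4 5.6 torq [ 1.09  2.23 -0.05] toolz [-0.0109  0.0023 -0.9999] yaw 161.26 w 0.0542772503017995
```

Request:
{"method": "play_rows", "body": {"commands": [[[-1,0,-0.2],[0,0,0]],[[0,0,0],[0,0,0]],[[0,0,0],[0,0,0]]]}}

```text
time_s: 16.85
ee_pos: [0.493, -0.1778, 0.0099]
tool_rot: [-0.006, 0.163, 0.987, 0.0]
ft_force: [-14.2, 5.4, 5.5]
width: 0.0541
```

Request:
{"method": "play_rows", "body": {"commands": [[[-1,0,-0.2],[0,0,0]],[[0,0,0],[0,0,0]],[[0,0,0],[0,0,0]]]}}

```text
time_s: 17.15
ee_pos: [0.4936, -0.178, 0.0099]
tool_rot: [-0.006, 0.163, 0.987, 0.0]
ft_force: [-14.4, 5.2, 5.0]
width: 0.0541
```

Request:
{"method": "play_rows", "body": {"commands": [[[-1,0,-0.2],[0,0,0]],[[0,0,0],[0,0,0]],[[0,0,0],[0,0,0]]]}}

```text
time_s: 17.45
ee_pos: [0.4938, -0.178, 0.0099]
tool_rot: [-0.007, 0.163, 0.987, 0.001]
ft_force: [-17.2, 6.5, 6.6]
width: 0.0542
```

```bash
python3 st.py
```

```text
t 17.45 tcp x,y,z mm -36.25 0.38 9.860093789006909 front 39.8 F fwd,lat,z -18.4 0.6 6.6 torq [ 1.43  3.21 -0.1 ] toolz [-0.0141  0.0036 -0.9999] yaw 161.26 w 0.054216259750790675
```

Request:
{"method": "play_rows", "body": {"commands": [[[-1,0,-0.2],[0,0,0]],[[0,0,0],[0,0,0]],[[0,0,0],[0,0,0]],[[0,0,0],[0,0,0]],[[0,0,0],[0,0,0]]]}}

```text
time_s: 17.95
ee_pos: [0.494, -0.1779, 0.0098]
tool_rot: [-0.008, 0.163, 0.987, 0.001]
ft_force: [-19.5, 7.9, 7.8]
width: 0.0541
```

```bash
python3 st.py; python3 - <<'E'
from h import *
s=manip.state();p=manip.get_image("wrist");t=manip.get_image("top")
for q in("scene",):
  a=manip.get_image(q);cr=a["img"][140:220,160:280];cr=cv2.resize(cr,(600,400),interpolation=cv2.INTER_CUBIC)
tp=cv2.resize(t["img"][150:250,270:390],(600,500),interpolation=cv2.INTER_CUBIC)[:,:,:]
cv2.imwrite("pics/f.png",np.vstack([cr,tp])[:, :][::1] if 0 else cv2.resize(np.vstack([cr,tp]),(400,600)))
T=np.eye(4);T[:3,:3]=q2R(s["tool_rot"]).as_matrix();T[:3,3]=s["ee_pos"]
cv2.imwrite("pics/fw.png",p["img"])
P=np.array([[x,yy,-.0202,1] for x,yy in((.044,-.0275),(.044,.0275),(-.076,.0275),(-.076,-.0275))])
print(proj(p,(P@T.T)[:,:3],s).round(0).tolist())
E
```

```text
t 17.95 tcp x,y,z mm -36.07 0.52 9.828968155082912 front 39.9 F fwd,lat,z -21.0 1.2 7.8 torq [1.63 3.75 0.01] toolz [-0.0156  0.0043 -0.9999] yaw 161.27 w 0.054140515814150324
[[174.0, 180.0], [325.0, 180.0], [307.0, 424.0], [191.0, 424.0]]
```

View pics/f.png

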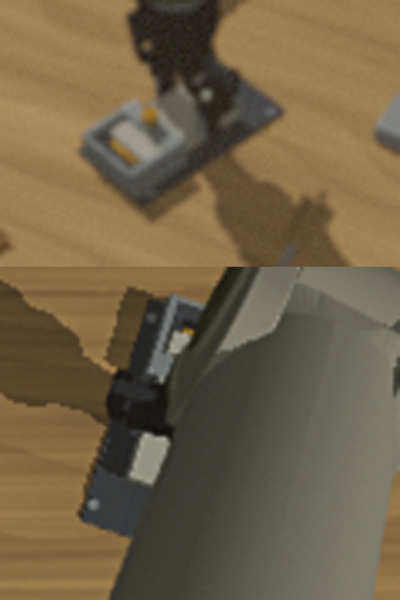

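View pics/fw.png

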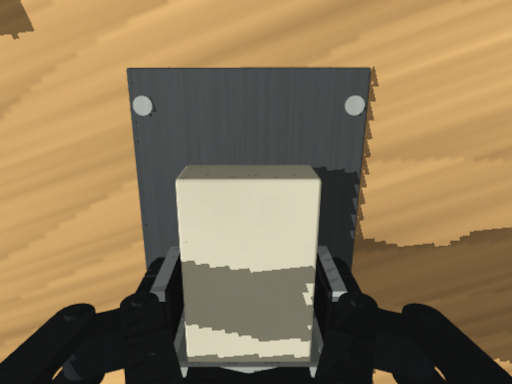

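The scene crop (top) shows the block under the lip and against the bar. The wrist view shows its rear edge at (178–321, 180), where it was predicted, so it hasn't slipped in the fingers. It's centred and square on the plate. I check that the push holds steady, then hand in.

Request:
{"method": "play_rows", "body": {"commands": [[[0,0,0],[0,0,0]],[[0,0,0],[0,0,0]],[[0,0,0],[0,0,0]],[[0,0,0],[0,0,0]],[[0,0,0],[0,0,0]],[[0,0,0],[0,0,0]],[[0,0,0],[0,0,0]],[[0,0,0],[0,0,0]]]}}

```text
time_s: 18.9
ee_pos: [0.494, -0.1779, 0.0098]
tool_rot: [-0.008, 0.163, 0.987, 0.001]
ft_force: [-19.5, 7.9, 8.5]
width: 0.0542
```

```bash
python3 st.py; python3 -c "
from station import manip
print(manip.job_done())"; python3 st.py
```

```text
t 18.9 tcp x,y,z mm -36.06 0.53 9.826707811122715 front 39.9 F fwd,lat,z -21.0 1.2 8.5 torq [1.59 3.73 0.05] toolz [-0.0156  0.0043 -0.9999] yaw 161.28 w 0.05422331041851059
the job is handed in; nothing more can be done
None
the job is handed in; nothing more can be done
```

The middle-sized block is pushed fully home in the smaller dark holder, still gripped at 35 N and held there. I handed the job in at 18.9 s; no verdict was reported.

**Last checks before hand-in**
- **Travel:** the spring bar was first felt about 31 mm inside the mouth. The block then moved about 8.6 mm before the force rose with no further movement, so it is on the stops.
- **Position:** the block's end is about 40 mm inside the mouth, about 0.5 mm off the middle and square to the holder by the tool's yaw. It is flat on the plate, with the tool tilted by 0.016 rad.
- **Grip:** the fingers stand 54 mm apart, and the wrist picture shows no slip.
- **Steadiness:** the pose and push held steady for about a second.

**What was off**
- **Push:** the final push is 21 N, above the suggested 15 N but well under the 60 N limit.
- **Set-down:** the downward force briefly reached about 30 N while I was feeling for the plate, and I backed off.

The jar, graver and steel block were not touched; I did not measure their positions again at the end.

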